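# Step the bead turret round to the ordered colour

### The arm

A 6-joint arm with a two-finger parallel gripper is mounted at the origin on a cart in front of the work surface, level with it; the furniture and walls round the work are solid. World frame = base frame: x ahead of the robot, y to its left, z up, the work surface at z = 0. Lengths are in mm, angles in rad, forces in N, time in s.
With the tool pointing down it reaches from about 300 to 775 mm from the base axis. Payload 14.6 kg.
Tool frame: the origin (TCP) lies at the very end of the fingers, on their centre line; the grasp point (between the pads) lies 19 mm behind it; z points along the fingers, y is the line along which they close (so a half turn about z gives the same grasp; the last joint's range is limited). The gripper opens to 94 mm and grips with 3 to 60 N. Pads are 16 mm wide; open, the fingers measure 119 mm over their backs; the gripper's body (75 mm by 177 mm) begins 78 mm behind the grasp point.
Start: joints at [-1.225, 0.3, 1.521, -0, 1.321, -0.067], TCP at [220.639, -503.793, 205.446] pointing down, gripper open.
Joint ranges: [-3.03, 3.03], [-0.79, 2.21], [0.23, 2.52], [-1.04, 4.18], [0, 3.07], [-2.55, 2.55]. Speed limits (rad/s): [2.22, 2.22, 2.57, 3.14, 3.14, 3.14].

### API

Orientations are given as [roll, pitch, yaw] about the fixed x, y, z axes, in that order (R = Rz(yaw) Ry(pitch) Rx(roll)).
In Python, from cell import manip, camera, get_calibration gives the robot as it stands. The module is installed in compiled form; this text tells all that it offers.
- The arm moves only by the tool jog_arm, never from a script. Its argument "plan" is one flat list of numbers, 6 for each row, row after row: the shift along the world's x, y, z in m, then the turn, a rotation vector about the world's x, y, z in degrees. A call has 1 to 20 rows; each row is the pose to reach, as a shift and turn from the pose commanded when the call began; what a row does not reach only later rows make up. A row lasts 1/10 s, in which the tool goes at most 50 mm and 8.59 degrees, less where a joint would pass 70% of its speed; a pose out of reach is approached as far as the arm can. A call with a gripper value outside its range is refused whole. "claw" is the finger opening in m, from 0 to 0.094, set as the call begins (left out, the last holds). The fingers move at their own pace and stop on an object; "force" is the grip in N (left out, the last holds). Time passes only in rows, so rows that repeat a pose let the fingers close. It gives the time, the measured TCP pose, the force, the opening and the grip force at its end, in the units of the state.
- manip.read_state(): the state, without advancing time (a new reading comes with each control period).
- camera(name): name is "scene" or "top"; returns (picture, depth): 400x640x3 uint8, red, green, blue; 400x640 float32, mm along the optical axis (not along the pixel's ray), 0 where there is no reading.
- get_calibration(name): a dict with "fx", "fy", "cx", "cy" (pixels), "k1" (the pictures are not rectified: a ray, as slopes to the right and down, at radius r is drawn at 1 + k1 r^2 times it, then the intrinsics apply), "origin" and "attitude" of the camera in the world. Camera axes: x right, y down, z forward; pixel columns grow to the right and rows downward; lengths in mm; the calibration is good to about 2 mm. A picture is of the moment at which its call begins. get_calibration takes no time and is no camera call.
- manip.sign_off(): hands the job in; it is judged then, once.
The state is a dict: "clock": time; "joints": joint angles; "qd": joint speeds; "effort": joint torques, N m; "eef_pos": TCP position; "eef_rot": TCP orientation; "wrist_force": force on the tool from outside, world axes, zero at the start; "moment": the same for the moment, N m; "finger_gap": finger opening in mm; "finger_force": force on a finger pad.
Only numpy, scipy, OpenCV 4.12 (cv2) and the standard library are available. Lean on these libraries where they do the work, as an engineer would, in place of code of your own. Each camera call takes 0.05 s, during which the arm holds its last target. There are 200 camera calls.

### The job

One flower pendant on the sample card lies in the brass ring. Push the orange tabs of the bead turret gently with closed fingertips to turn it until the pot whose cap has that flower's colour stands squarely at the brass arrow on the foot, then take the hand away. Only push: do not pinch the tabs, and leave the flowers, the spool, the pliers and the jar where they are.

Things in the scene. Friction and masses are not known exactly. Their poses are not given: they have to be found in the camera images.
- turret_foot: fixed dark steel foot of the bead turret, 74 mm radius, with a tongue reaching 130 mm out from the axis on the pointer side, at most 10 mm high; origin on the turret's axis at the worktop, the pointer lies on its own -x side. A spindle cap with a brass arrow (top 38 mm high) stands still in the middle
- hub (a point): centre of the aluminium disc that turns on the foot (80 mm radius, top 26 mm above the worktop), on its upright axis, 26 mm above the worktop. Six pots with coloured caps stand fixed on the disc (cap tops 51 mm above the worktop) and six orange tabs stand up at its rim
- pointer (a point): fixed point 52 mm from the hub, 26 mm above the worktop, between the two fixed brass arrows: the one on the tongue of the foot points inward at it, the small one on the spindle cap outward. A pot that stands at the pointer has its axis over this point
- disc (a joint): angle of the disc, rad, positive anticlockwise seen from above, many turns either way, no clicks; at 0 the pink pot stands at the pointer. It turns stiffly on friction (0.06 N m, under 1 N at a tab) and stays where it is left
- pot_pink (a point): middle of the top of the pink cap (41 mm across), 51 mm above the worktop, 52 mm from the hub; turns with the disc. The pots stand 60 degrees apart, anticlockwise from above: pink, blue, green, black, violet, tan
- pot_blue (a point): middle of the top of the blue cap (41 mm across), 51 mm above the worktop, 52 mm from the hub; turns with the disc. The pots stand 60 degrees apart, anticlockwise from above: pink, blue, green, black, violet, tan
- pot_green (a point): middle of the top of the green cap (41 mm across), 51 mm above the worktop, 52 mm from the hub; turns with the disc. The pots stand 60 degrees apart, anticlockwise from above: pink, blue, green, black, violet, tan
- pot_black (a point): middle of the top of the black cap (41 mm across), 51 mm above the worktop, 52 mm from the hub; turns with the disc. The pots stand 60 degrees apart, anticlockwise from above: pink, blue, green, black, violet, tan
- pot_violet (a point): middle of the top of the violet cap (41 mm across), 51 mm above the worktop, 52 mm from the hub; turns with the disc. The pots stand 60 degrees apart, anticlockwise from above: pink, blue, green, black, violet, tan
- pot_tan (a point): middle of the top of the tan cap (41 mm across), 51 mm above the worktop, 52 mm from the hub; turns with the disc. The pots stand 60 degrees apart, anticlockwise from above: pink, blue, green, black, violet, tan
- tab_0 (a point): upright orange tab on the disc rim, midway between the pink and the blue pot; 30 mm long along the disc radius, 8 mm thick across it, reaching from 26 to 80 mm above the worktop; this point is the middle of its foot, 88 mm from the hub, 26 mm up. Tabs are 60 degrees (88 mm) apart; closed fingers have room between them, their tips above the caps
- tab_1 (a point): upright orange tab on the disc rim, midway between the blue and the green pot; 30 mm long along the disc radius, 8 mm thick across it, reaching from 26 to 80 mm above the worktop; this point is the middle of its foot, 88 mm from the hub, 26 mm up. Tabs are 60 degrees (88 mm) apart; closed fingers have room between them, their tips above the caps
- tab_2 (a point): upright orange tab on the disc rim, midway between the green and the black pot; 30 mm long along the disc radius, 8 mm thick across it, reaching from 26 to 80 mm above the worktop; this point is the middle of its foot, 88 mm from the hub, 26 mm up. Tabs are 60 degrees (88 mm) apart; closed fingers have room between them, their tips above the caps
- tab_3 (a point): upright orange tab on the disc rim, midway between the black and the violet pot; 30 mm long along the disc radius, 8 mm thick across it, reaching from 26 to 80 mm above the worktop; this point is the middle of its foot, 88 mm from the hub, 26 mm up. Tabs are 60 degrees (88 mm) apart; closed fingers have room between them, their tips above the caps
- tab_4 (a point): upright orange tab on the disc rim, midway between the violet and the tan pot; 30 mm long along the disc radius, 8 mm thick across it, reaching from 26 to 80 mm above the worktop; this point is the middle of its foot, 88 mm from the hub, 26 mm up. Tabs are 60 degrees (88 mm) apart; closed fingers have room between them, their tips above the caps
- tab_5 (a point): upright orange tab on the disc rim, midway between the tan and the pink pot; 30 mm long along the disc radius, 8 mm thick across it, reaching from 26 to 80 mm above the worktop; this point is the middle of its foot, 88 mm from the hub, 26 mm up. Tabs are 60 degrees (88 mm) apart; closed fingers have room between them, their tips above the caps
- ring (a point): centre of the brass ring (54 mm across, 3 mm high) at one end of the sample card, a fixed black card 170 x 60 x 4 mm with three places in a row 55 mm apart; the flower in the ring shows the colour wanted
- flower_pink: loose pink flower pendant, about 33 mm across and 5 mm thick, lying on the sample card, in the ring or on one of the two other places; origin in the middle of its underside
- flower_blue: loose blue flower pendant, about 33 mm across and 5 mm thick, lying on the sample card, in the ring or on one of the two other places; origin in the middle of its underside
- flower_tan: loose tan flower pendant, about 33 mm across and 5 mm thick, lying on the sample card, in the ring or on one of the two other places; origin in the middle of its underside
- spool: loose spool of gold wire, 43 mm across, 22 mm high; origin in the middle of its underside
- pliers: loose pliers with black handles, about 80 x 118 x 11 mm, lying flat; origin in the middle of the underside
- jar: loose glass jar of red beads with a black lid, 38 mm across, 46 mm high; origin in the middle of its underside
- boom_arm: fixed black lamp arm reaching over the left side of the worktop from the parts cabinet, beyond the sample card, about 0.2 m and more above the worktop; keep the arm and hand clear of it

How it is judged (in metres and radians):
On the way:
1. a tab of the turret is pushed with the fingers ((contact force between the fingers and disc_c0 above 0.2 N or contact force between the fingers and disc_c1 above 0.2 N or contact force between the fingers and disc_c2 above 0.2 N or contact force between the fingers and disc_c3 above 0.2 N or contact force between the fingers and disc_c4 above 0.2 N or contact force between the fingers and disc_c5 above 0.2 N)), for 0.05 s.
At the end, for the whole second after the job is handed in: the pot in the colour of the flower in the ring stands within 6 mm of the pointer (about 6.5 degrees), the disc at rest, and the flowers, spool, pliers and jar within 15 mm of where they were (((horizontal distance between flower_pink and ring below 0.025 m and horizontal distance between pot_pink and pointer below 0.006 m) or (horizontal distance between flower_blue and ring below 0.025 m and horizontal distance between pot_blue and pointer below 0.006 m) or (horizontal distance between flower_tan and ring below 0.025 m and horizontal distance between pot_tan and pointer below 0.006 m)) and velocity of joint disc between -0.05 and 0.05 rad/s and distance of each of flower_pink, flower_blue, flower_tan, spool, pliers, jar from where it was at the start of the episode below 0.015 m); the robot touches nothing.
It fails at once if a flower, the spool, the pliers or the jar is moved more than 15 mm or lifted (distance of any of flower_pink, flower_blue, flower_tan, spool, pliers, jar from where it was at the start of the episode above 0.015 m).
It fails at once if the tabs are pinched or rammed (more than 20 N between the fingers and a tab) (contact force between the fingers and disc_c0 above 20 N or contact force between the fingers and disc_c1 above 20 N or contact force between the fingers and disc_c2 above 20 N or contact force between the fingers and disc_c3 above 20 N or contact force between the fingers and disc_c4 above 20 N or contact force between the fingers and disc_c5 above 20 N).
It also fails if it takes over 58 s, if anything falls off the work surface, if the arm or the gripper's body presses on something with over 40 N, if the wrist force passes 120 N, or if a joint passes its speed limit or range.

## Working session

There is one attempt and no reset: what is moved stays moved. The work goes in short steps, Python scripts to look and compute and a tool call to move; the robot and the scene stay as the last step left them, time stands still between calls to the robot, and variables do not carry over. Pictures are saved under pics/ and viewed, at most 10 in all, crops included, and the job is handed in when it is done.

Besides the shell and the picture viewer there is one more tool, called after "Emit:" as name(argument=value, ...) on one line, values as JSON. jog_arm: Moves the arm, as the interface text tells. Its arguments: {"type":"object","properties":{"plan":{"type":"array"},"claw":{"type":"number"},"force":{"type":"number"}},"required":["plan"]}

```bash
mkdir -p pics
cat > h.py <<'E'
import numpy as np,cv2
from cell import manip,camera,get_calibration
def look(n,f):
    p,d=camera(n); cv2.imwrite('pics/'+f,p[:,:,::-1]); np.save('pics/'+f+'.npy',d); return p,d
def ray(n,u,v):
    c=get_calibration(n); x=(u-c['cx'])/c['fx']; y=(v-c['cy'])/c['fy']
    s=1
    for _ in range(20): s=1+c['k1']*(x*x+y*y)/s**2
    return c,np.array([x/s,y/s,1])
def rot(c):
    a=np.array(c['attitude'],float)
    if a.shape==(3,3): return a
    from scipy.spatial.transform import Rotation as R
    return R.from_euler('xyz',a).as_matrix()
def plane(n,u,v,z):
    c,r=ray(n,u,v); r=rot(c)@r; o=np.array(c['origin']); return o+r*(z-o[2])/r[2]
def bydepth(n,u,v,d):
    c,r=ray(n,u,v); return np.array(c['origin'])+rot(c)@r*d
E
python3 - <<'E'
from h import *
for n in('top','scene'):
    look(n,n+'0.png'); print(get_calibration(n))
print(manip.read_state())
E
```

```text
{'fx': 465.82738044984694, 'fy': 465.82738044984694, 'cx': 323.9046134878916, 'cy': 197.42390999804286, 'k1': 0.03016034380682086, 'origin': array([ 382.89284312,   88.04093462, 1670.82304147]), 'attitude': array([-3.0538655 , -0.00667206, -1.58496695])}
{'fx': 507.3082537319553, 'fy': 507.3082537319553, 'cx': 311.1648101540708, 'cy': 197.2437404440992, 'k1': -0.12389038857828671, 'origin': array([-746.17509725, -267.45880579, 1707.25718918]), 'attitude': array([-2.4457493 ,  0.01839102, -1.31787021])}
{'clock': 0.1, 'joints': array([-1.22460403e+00,  3.00423380e-01,  1.52149172e+00, -1.24127873e-05,
        1.32069869e+00, -6.65812128e-02]), 'qd': array([-3.47631800e-04, -5.13626101e-05, -2.12279599e-03,  4.51466608e-04,
        1.02761540e-03,  8.40918547e-04]), 'effort': array([ 2.03560347e-03, -5.32640505e+01, -3.53279185e+01,  7.09517626e-02,
        2.35345087e-02, -7.83254950e-05]), 'eef_pos': array([ 220.56066986, -503.5929851 ,  204.95030897]), 'eef_rot': array([-3.14057298e+00, -5.59413601e-05,  4.12776555e-01]), 'wrist_force': array([-0.04494094, -0.57552018, -0.64495193]), 'moment': array([ 0.01678481,  0.02960416, -0.01824092]), 'finger_force': 0.0, 'finger_gap': 94.25099585903145}
```

View pics/top0.png

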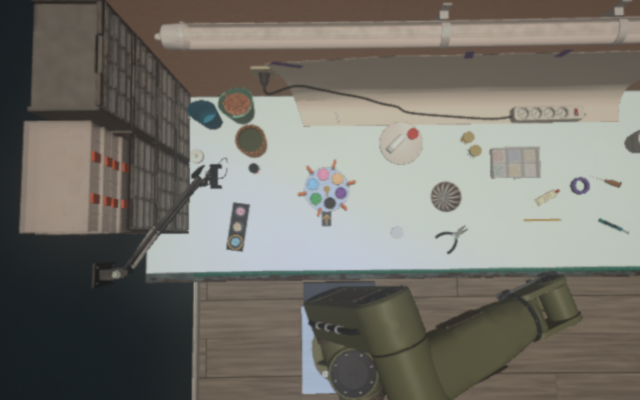

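View pics/scene0.png

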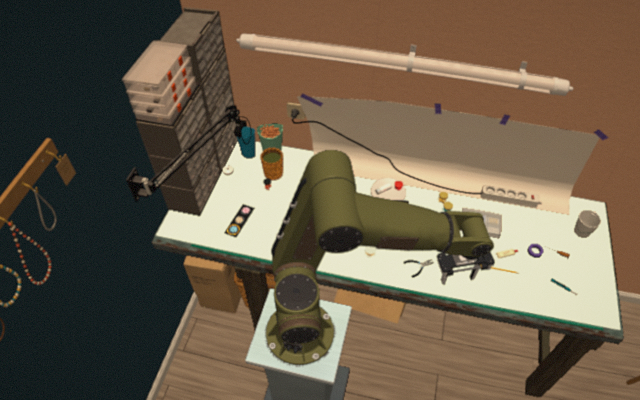

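The top view shows the turret near (327,190), the card near (238,227) and the tongue near (326,218). Next I'll zoom in on these.

Run:
```python
from h import *
p=cv2.imread('pics/top0.png'); cv2.imwrite('pics/c1.png',cv2.resize(p[150:260,220:365],None,fx=5.4,fy=5.4,interpolation=cv2.INTER_CUBIC))
h=cv2.cvtColor(p,cv2.COLOR_BGR2HSV)
m=cv2.inRange(h,(3,110,90),(17,255,255)); m[:,:295]=0;m[:,365:]=0;m[:155]=0;m[225:]=0
n,l,s,c=cv2.connectedComponentsWithStats(m)
for i in range(1,n):
    if s[i,4]>4: print(s[i,4],c[i],plane('top',*c[i],60)[:2])
```

```text
5 [333.6 164. ] [641.14648509  39.75875622]
11 [309. 169.] [624.65299934 125.87294483]
10 [350.6 182.3] [576.00628544 -18.41551842]
8 [301.25  193.375] [539.58810299 153.75338181]
8 [343.5 206. ] [493.64207097   7.7859335 ]
```

View pics/c1.png

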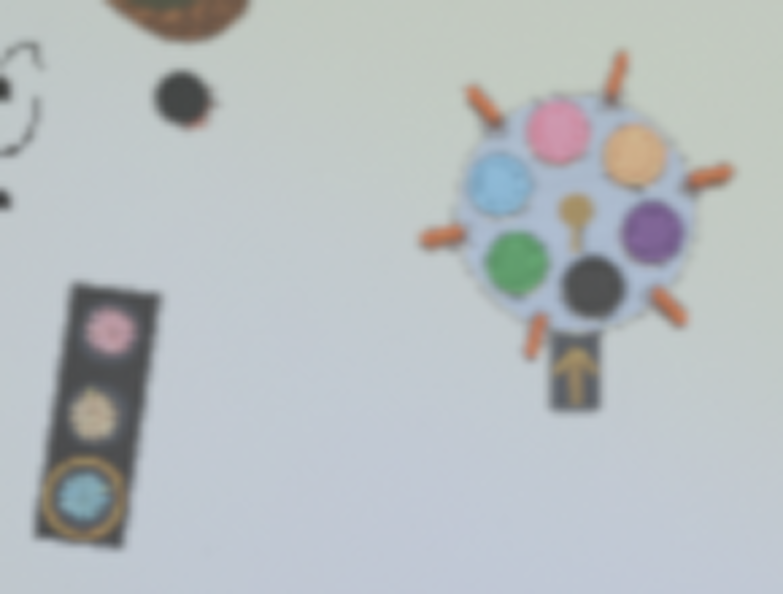

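The ring holds the blue flower (crop 85,497). The blue cap is at crop (500,183) and the black cap is nearest the arrow. Now I'll fit the hub and angle from the caps.

```bash
cat >> h.py <<'E'
def measure(p,pts):
    # refine caps by saturation/darkness difference from disc, near given full-image pixels
    out=[]
    for u,v in pts:
        out.append(plane('top',u,v,51)[:2])
    return np.array(out)
E
python3 - <<'E'
from h import *
f=lambda x,y:(220+(x+.5)/5.4-.5,150+(y+.5)/5.4-.5)
caps=[(558,131),(500,183),(517,263),(593,287),(653,232),(635,155)] # pink blue green black violet tan
P=measure(None,[f(*c) for c in caps]); hub=P.mean(0)
d=P-hub; a=np.degrees(np.arctan2(d[:,1],d[:,0])); print(P.round(1),hub,np.hypot(*d.T).round(1),(a-60*np.arange(6))%360)
q=[(576,405),(576,350)]
for x in q: print('tongue arrow',plane('top',*f(*x),10)[:2])
print('spindle',plane('top',*f(576,210),38)[:2])
tabs=dict(t5=(617,75),t0=(485,107),t1=(442,237),t2=(536,336),t3=(668,306),t4=(710,178))
for k,x in tabs.items():
    e=plane('top',*f(*x),70)[:2]-hub; print(k,np.hypot(*e),np.degrees(np.arctan2(e[1],e[0])),e+hub)
D=np.load('pics/top0.png.npy')
for c in caps[:3]: u,v=f(*c); print(bydepth('top',u,v,D[round(v),round(u)]))
E
```

```text
[[608.2  77.5]
 [574.7 115.5]
 [522.5 105.2]
 [506.3  56.3]
 [541.5  16.9]
 [591.8  27.7]] [557.5197386   66.51758365] [51.9 51.9 52.1 52.2 52.1 51.8] [12.19565794 10.65576184 12.13987471 11.29815189 12.08569703 11.50234744]
tongue arrow [431.58286312  67.88343712]
tongue arrow [467.86471999  67.35267052]
spindle [557.86523457  66.36496357]
t5 88.1825249257414 -18.07692996112958 [641.34964004  39.15510339]
t0 86.32707003584315 41.96498313567667 [621.70854509 124.24244955]
t1 88.29218547621242 102.61480847169793 [538.23712559 152.67842657]
t2 87.68792864796917 162.11227195303712 [474.0706257   93.45117581]
t3 87.13105475124013 -138.69215965409842 [492.06917206   9.0019854 ]
t4 87.44294740624608 -79.20646094172709 [573.89522711 -19.37835587]
[608.6975227   77.44761416  47.42121875]
[574.54421217 115.50201928  52.53019617]
[522.84392616 105.20482475  47.55754598]
```

```bash
cat >> h.py <<'E'
HUB=np.array([557.5,66.5])
def fp(t,off=-16.5,s=90):
    t=np.radians(t); return HUB+s*np.array([np.cos(t),np.sin(t)])+off*np.array([-np.sin(t),np.cos(t)])
E
python3 - <<'E'
from h import *
print(fp(-153)-[220.6,-503.8])
def seg(a,b,n):
    for t in np.linspace(a,b,n+1)[1:]: print(t,((fp(t)-fp(a))/1000).round(4),t-a)
seg(-153,-93,20); seg(-93,-35,20)
E
```

```text
[249.21856958 544.14246267]
-150.0 [ 0.0015 -0.0046] 3.0
-147.0 [ 0.0032 -0.009 ] 6.0
-144.0 [ 0.0052 -0.0134] 9.0
-141.0 [ 0.0074 -0.0177] 12.0
-138.0 [ 0.0098 -0.0218] 15.0
-135.0 [ 0.0124 -0.0258] 18.0
-132.0 [ 0.0152 -0.0297] 21.0
-129.0 [ 0.0182 -0.0334] 24.0
-126.0 [ 0.0214 -0.037 ] 27.0
-123.0 [ 0.0248 -0.0403] 30.0
-120.0 [ 0.0284 -0.0435] 33.0
-117.0 [ 0.0321 -0.0465] 36.0
-114.0 [ 0.036  -0.0494] 39.0
-111.0 [ 0.04  -0.052] 42.0
-108.0 [ 0.0442 -0.0543] 45.0
-105.0 [ 0.0484 -0.0565] 48.0
-102.0 [ 0.0528 -0.0584] 51.0
-99.0 [ 0.0573 -0.0602] 54.0
-96.0 [ 0.0619 -0.0616] 57.0
-93.0 [ 0.0665 -0.0629] 60.0
-90.1 [ 0.0045 -0.001 ] 2.9000000000000057
-87.2 [ 0.0091 -0.0017] 5.799999999999997
-84.3 [ 0.0137 -0.0022] 8.700000000000003
-81.4 [ 0.0183 -0.0024] 11.599999999999994
-78.5 [ 0.023  -0.0025] 14.5
-75.6 [ 0.0276 -0.0023] 17.400000000000006
-72.7 [ 0.0322 -0.0018] 20.299999999999997
-69.8 [ 0.0368 -0.0011] 23.200000000000003
-66.9 [ 0.0413 -0.0002] 26.099999999999994
-64.0 [0.0458 0.0009] 29.0
-61.1 [0.0502 0.0022] 31.9
-58.2 [0.0546 0.0038] 34.8
-55.300000000000004 [0.0589 0.0056] 37.699999999999996
-52.4 [0.063  0.0076] 40.6
-49.5 [0.0671 0.0099] 43.5
-46.6 [0.071  0.0123] 46.4
-43.7 [0.0749 0.0149] 49.3
-40.800000000000004 [0.0785 0.0177] 52.199999999999996
-37.9 [0.0821 0.0207] 55.1
-35.0 [0.0854 0.0239] 58.0
```

Emit:
jog_arm(plan=[0.031,0.068,0,0,0,0,0.062,0.135,0,0,0,0,0.093,0.2,0,0,0,0,0.124,0.27,0,0,0,0,0.155,0.335,0,0,0,0,0.186,0.4,0,0,0,0,0.217,0.46,0,0,0,0,0.24,0.51,0,0,0,0,0.249,0.545,0,0,0,3,0.249,0.545,0,0,0,3,0.249,0.545,0,0,0,3,0.249,0.545,0,0,0,3,0.249,0.545,0,0,0,3], claw=0, force=20)

```text
clock: 1.4
eef_pos: [470.5, 45.5, 204.9]
eef_rot: [-3.141, 0.0, 0.47]
wrist_force: [1.0, -0.1, -0.3]
finger_gap: 0.4
finger_force: 0.0
```

Emit:
jog_arm(plan=[0,0,-0.02,0,0,0,0,0,-0.05,0,0,0,0,0,-0.08,0,0,0,0,0,-0.11,0,0,0,0,0,-0.13,0,0,0,0,0,-0.14,0,0,0,0,0,-0.145,0,0,0,0,0,-0.145,0,0,0,0,0,-0.145,0,0,0])

```text
clock: 2.3
eef_pos: [470.1, 41.1, 61.3]
eef_rot: [3.141, -0.001, 0.465]
wrist_force: [0.5, 0.4, 0.1]
finger_gap: 0.4
finger_force: 0.0
```

Emit:
jog_arm(plan=[0.0015,-0.0046,0,0,0,3,0.0032,-0.009,0,0,0,6,0.0052,-0.0134,0,0,0,9,0.0074,-0.0177,0,0,0,12,0.0098,-0.0218,0,0,0,15,0.0124,-0.0258,0,0,0,18,0.0152,-0.0297,0,0,0,21,0.0182,-0.0334,0,0,0,24,0.0214,-0.037,0,0,0,27,0.0248,-0.0403,0,0,0,30,0.0284,-0.0435,0,0,0,33,0.0321,-0.0465,0,0,0,36,0.036,-0.0494,0,0,0,39,0.04,-0.052,0,0,0,42,0.0442,-0.0543,0,0,0,45,0.0484,-0.0565,0,0,0,48,0.0528,-0.0584,0,0,0,51,0.0573,-0.0602,0,0,0,54,0.0619,-0.0616,0,0,0,57,0.0665,-0.0629,0,0,0,60])

```text
clock: 4.3
eef_pos: [536.6, -21.9, 61.4]
eef_rot: [3.141, 0.0, 1.515]
wrist_force: [-1.0, -1.4, 0.7]
finger_gap: 0.7
finger_force: 0.4
```

Emit:
jog_arm(plan=[0.0045,-0.001,0,0,0,2.9,0.0091,-0.0017,0,0,0,5.8,0.0137,-0.0022,0,0,0,8.7,0.0183,-0.0024,0,0,0,11.6,0.023,-0.0025,0,0,0,14.5,0.0276,-0.0023,0,0,0,17.4,0.0322,-0.0018,0,0,0,20.3,0.0368,-0.0011,0,0,0,23.2,0.0413,-0.0002,0,0,0,26.1,0.0458,0.0009,0,0,0,29,0.0502,0.0022,0,0,0,31.9,0.0546,0.0038,0,0,0,34.8,0.0589,0.0056,0,0,0,37.7,0.063,0.0076,0,0,0,40.6,0.0671,0.0099,0,0,0,43.5,0.071,0.0123,0,0,0,46.4,0.0749,0.0149,0,0,0,49.3,0.0785,0.0177,0,0,0,52.2,0.0821,0.0207,0,0,0,55.1,0.0854,0.0239,0,0,0,58])

```text
clock: 6.3
eef_pos: [622.0, 2.2, 61.5]
eef_rot: [3.141, 0.001, 2.527]
wrist_force: [-0.9, -1.0, 0.3]
finger_gap: 0.2
finger_force: 0.4
```

Run:
```python
from h import *
p,d=look('top','t1.png'); print(manip.read_state()['eef_pos'])
cv2.imwrite('pics/c2.png',cv2.resize(p[150:260,255:400,::-1],None,fx=5.4,fy=5.4,interpolation=cv2.INTER_CUBIC))
```

```text
[622.30329306   2.64360541  61.44900012]
```

View pics/c2.png

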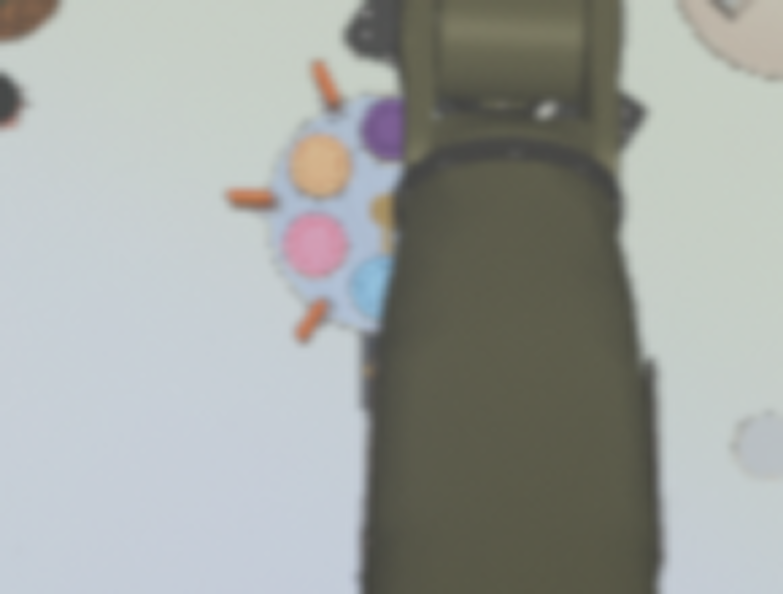

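Blue (crop ~380,287) is almost at the pointer. Tan (320,165) and pink (316,245) are fully visible, so I'll take the angle from them.

Run:
```python
from h import *
f=lambda x,y:(255+(x+.5)/5.4-.5,150+(y+.5)/5.4-.5)
for n,c,o in(('tan',(320,165),120),('pink',(316,245),60)):
    e=plane('top',*f(*c),51)[:2]-HUB; print(n,np.hypot(*e),np.degrees(np.arctan2(e[1],e[0]))+o,'blue angle')
for k,x,o in(('t4',(326,83),90+60),('t5',(250,198),90),('t0',(311,321),30)):
    e=plane('top',*f(*x),70)[:2]-HUB; print(k,np.hypot(*e),np.degrees(np.arctan2(e[1],e[0]))+o)
a=manip.read_state()['eef_pos'][:2]
for r in(3,5,6,7):print(r,(fp(-35+r)-fp(-35)).round(1))
```

```text
tan 51.849498940897156 176.1333084870335 blue angle
pink 51.753843914234096 176.5908333228906 blue angle
t4 88.25520418439122 175.7125736974812
t5 88.04017589154608 176.20019755975858
t0 88.7980740032759 175.9143598903236
3 [3.3 3.5]
5 [5.4 5.8]
6 [6.5 7.1]
7 [7.5 8.3]
```

Emit:
jog_arm(plan=[0.0013,0.0013,0,0,0,1.2,0.0026,0.0027,0,0,0,2.4,0.0038,0.0041,0,0,0,3.5,0.0038,0.0041,0,0,0,3.5,0.0038,0.0041,0,0,0,3.5,0.0,0.0,0,0,0,0,-0.007,-0.006,0,0,0,-5.5,-0.0144,-0.0116,0,0,0,-11.6,-0.0144,-0.0116,0,0,0,-11.6,-0.0144,-0.0116,0.03,0,0,-11.6,-0.0144,-0.0116,0.07,0,0,-11.6,-0.0144,-0.0116,0.11,0,0,-11.6,-0.0144,-0.0116,0.145,0,0,-11.6,-0.03,-0.05,0.145,0,0,-11.6,-0.05,-0.1,0.145,0,0,-11.6,-0.07,-0.15,0.145,0,0,-11.6,-0.09,-0.2,0.145,0,0,-11.6,-0.11,-0.25,0.145,0,0,-11.6,-0.11,-0.25,0.145,0,0,-11.6,-0.11,-0.25,0.145,0,0,-11.6])

```text
clock: 8.35
eef_pos: [511.1, -249.3, 205.5]
eef_rot: [3.142, 0.0, 2.322]
wrist_force: [-0.0, 1.2, -0.4]
finger_gap: 0.5
finger_force: 0.0
```

Run:
```python
from h import *
p,d=look('top','t2.png'); print(manip.read_state()['eef_pos'],manip.read_state()['clock'])
cv2.imwrite('pics/c3.png',cv2.resize(p[150:260,220:365,::-1],None,fx=5.4,fy=5.4,interpolation=cv2.INTER_CUBIC))
```

```text
[ 511.6956135  -247.92810679  205.45850281] 8.4
```

View pics/c3.png

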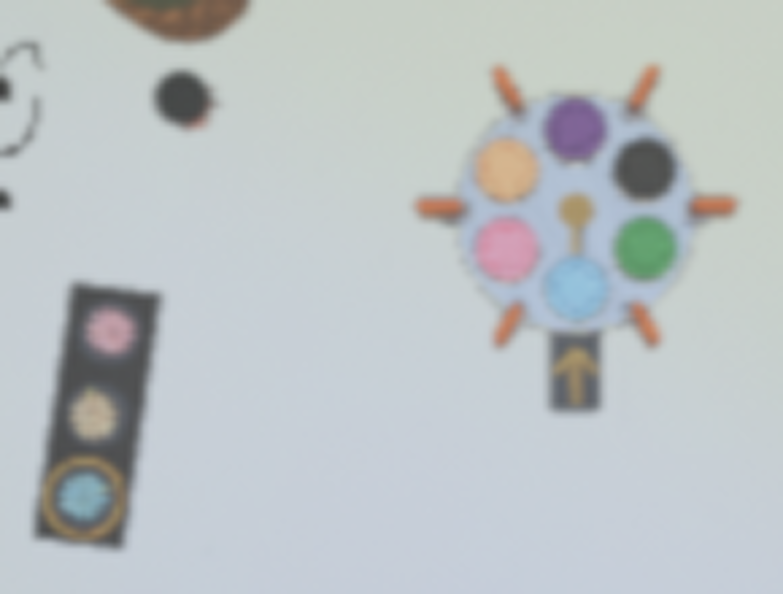

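The blue cap (576,287) stands in line with both brass arrows (x≈576). The flowers haven't moved and the hand is clear.

```bash
python3 -c "
from cell import manip
print(manip.sign_off())"
```

```text
the job is handed in; nothing more can be done
None
```

The flower in the ring is blue, so I turned the turret until the blue pot stood in line with both brass arrows, moved the hand clear and handed the job in at about 8.4 s; no verdict came back.

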